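# Seat the sample rack in its deck nest and lock it with the toggle clamp

## Task

Slide the black sample rack along its nest until it sits fully home against the metal end stop, then push the red clamp handle down past its over-center point until it rests on its stop and the spindle holds the rack down by itself. Work gently: never push on the rack, the nest or the clamp with more than 25 N. Leave the well plate, the reagent jar and the white reservoir where they are.

Things in the scene. Friction and masses are not known exactly. Their poses are not given: they have to be found in the camera images.
- nest: Blue fixed deck nest: plate 300 x 116 x 12 mm. Origin on the table, z up; x runs along the guides in the direction the rack is pushed home (to stop, clamp, handle). Plate x -160 to +140 mm, top z = 12. Two guides 83 mm apart, tops z = 26, x -130 to +35, open at the -x end. Clamp cheeks on the centre line y = 0: x 46 to 136, up to z = 76; open, the clamp arm leans up above the rack's front end.
- stop_face (a point): Centre of the metal end stop's face (83 mm wide, looks to nest -x); nest frame (30, 0, 22) mm; the stop's top is at nest z = 32 mm. Rigid.
- rack: Loose black rack, white tube holders: 100 (x) x 80 x 54 mm, caps to 66 mm, 0.4 to 0.8 kg. Origin under its centre, on the plate (z = 12); x as the nest's; 1.5 mm play at each guide. Starts 15 to 40 mm short of the stop; home at nest x = -20 mm. Rear face (x = -50 mm): plain wall 40 mm high. Front 22 mm: a ledge 30 mm high, where the spindle lands when the rack is home. Slides with 2 to 6 N.
- rack_front (a point): Middle of the rack's front face, 10 mm above its underside: (50, 0, 10) mm in the rack frame. It meets the end stop's face when home.
- handle_hinge (a point): Hinge axis of the handle (parallel to nest y), nest frame (122, 0, 66) mm. Locked, the lever points level along nest +x, on a rigid stop; it starts raised 0.7 to 0.9 rad, swinging in the x-z plane. Red grip, 16 mm round, 50 to 120 mm from the hinge, pushed from above near 90 mm along its arc. Lever bent: beyond 40 mm it turns up or down by up to 0.22 rad, not measured: feel for grip and stop.
- clamp_cap (a point): Middle of the clamp between its cheeks, nest frame (91, 0, 76) mm. Feel: with the rack home the handle moves freely (about 1 N) down to 0.43 rad above locked, then the spindle spring resists, up to 5 to 9 N at 90 mm from the hinge (peak near 0.25), falling to nothing at the over-center point, 0.05 rad; past it the handle snaps 0.05 rad onto its stop. Let go earlier, it springs back.
- clamp_arm: Steel holding arm driven by the handle, 43 mm from pivot to spindle. Origin at its pivot, nest frame (60, 0, 36) mm; the arm points along its own -x and is level (within 0.05 rad) when locked; at a handle angle of 0.7, 0.8, 0.9 rad it is 0.36, 0.45, 0.55 rad up. The spindle's 14 mm rubber tip lands on the rack's ledge at nest x = 17 mm, y = 0, and presses it down with about 50 N when locked.
- plate: White well plate, 127 x 85 x 14 mm, loose on the table on the nest's -y side. Origin under its centre. Not to be moved.
- reagent: Jar with blue cap, 44 mm across, 75 mm high, loose on the table on the nest's -y side by the clamp. Origin under its centre. Not to be moved.
- reservoir: White open reservoir, 85 x 50 x 32 mm, loose on the table on the nest's +y side. Origin under its centre. Not to be moved.
There are look-alikes about, which are no part of the job. Of the things like the rack, leave any that is blue or yellow; of the rest the larger one is meant.

How it is judged (in metres and radians):
On the way, in this order (a step that is already met when the one before it is completed fails the run):
1. the rack sits home against the end stop with the clamp still open (x of rack_front in the frame of nest above 0.028 m and angle between rack's own z axis and vertical below 0.03 rad and angle between clamp_arm's own z axis and vertical above 0.25 rad), for 0.2 s.
2. the clamp is down and its spindle presses firmly on the rack (contact force between clamp_arm and rack above 30 N), for 0.2 s.
At the end, for the whole second after the job is handed in: The rack's front is within 2 mm of the end stop, the rack lies flat (0.03 rad) and at rest; the clamp holds by itself with the robot clear: its arm is level (0.08 rad) and the spindle presses on the rack with more than 30 N, which only a handle pushed past its over-center point can keep up (x of rack_front in the frame of nest above 0.028 m and angle between rack's own z axis and vertical below 0.03 rad and contact force between clamp_arm and rack above 30 N and angle between clamp_arm's own z axis and vertical below 0.08 rad and linear speed of rack below 0.01 m/s); the robot touches nothing.
It fails at once if the robot pushes on the rack with more than 25 N (contact force between any of the fingers, the arm and rack above 25 N).
It fails at once if the robot pushes on the nest or clamp with more than 25 N (contact force between any of the fingers, the arm and nest above 25 N).
It fails at once if the plate, jar or reservoir is moved by more than 15 mm or the jar tipped (distance of any of plate, reagent, reservoir from where it was at the start of the episode above 0.015 m or angle between reagent's own z axis and vertical above 0.3 rad).
It also fails if it takes over 56 s, if anything falls off the work surface, if the arm or the gripper's body presses on something with over 40 N, if the wrist force passes 120 N, or if a joint passes its speed limit or range.

## Robot

A 6-joint arm with a two-finger parallel gripper is mounted at the origin on the work surface. World frame = base frame: x ahead of the robot, y to its left, z up, the work surface at z = 0. Lengths are in mm, angles in rad, forces in N, time in s.
With the tool pointing down it reaches from about 250 to 850 mm from the base axis. Payload 12.5 kg.
Tool frame: the origin (TCP) lies midway between the tips of the shut fingers; the grasp point (between the pads) lies 19 mm behind it; z points along the fingers, y is the direction in which the jaws open and shut (so a half turn about z gives the same grasp; the last joint's range is limited). The gripper opens to 93 mm and grips with 3 to 60 N. Pads are 15 mm wide; open, the fingers measure 128 mm over their backs; the gripper's body (75 mm by 188 mm) begins 65 mm behind the grasp point.
Start: joints at [-0.085, 0.351, 1.652, -0, 1.139, -0.085], TCP at [549.986, 0.027, 218.633] pointing down, gripper open.
Joint ranges: [-2.75, 2.75], [-0.79, 2.1], [0.01, 2.65], [-1.57, 4.71], [0.07, 3.14], [-2.87, 2.87]. Speed limits (rad/s): [2.22, 2.22, 2.79, 3.14, 3.14, 3.14].

## Interface

Orientations are given as a unit quaternion [w, x, y, z].
In Python, from bench import bot, cams, spotter gives the robot as it stands.
- The arm moves only by the shell command python3 -m creep 'ROWS' [FORCE]. ROWS is JSON, one flat list of numbers, 5 for each row, row after row: the shift along the tool's x, y, z in mm, then the turn about the tool's z in degrees, then the closure, from 0 (fully open) to 1 (shut). In form: [x, y, z, turn, gripper, x, y, z, turn, gripper, ...]. A call has 1 to 12 rows; each row is the pose to reach, as a shift and turn from the pose measured when the call began, along the tool's axes at that moment; what a row does not reach only later rows make up. A row lasts 1/8 s, in which the tool goes at most 62.5 mm and 10.7 degrees, less where a joint would pass 70% of its speed; a pose out of reach is approached as far as the arm can. A call with a gripper value outside its range is refused whole. The fingers move at their own pace and stop on an object; FORCE is the grip in N (left out, the last holds). Time passes only in rows, so rows that repeat a pose let the fingers close. It gives the time, the measured TCP pose, the force and the opening at its end, in the units of the state.
- bot.sense(): the state, without advancing time (a new reading comes with each control period).
- cams.read_camera(name): name is "scene" or "side" or "wrist"; returns the picture (420x560x3 uint8, red, green, blue); there is no depth.
- cams.camera_info(name): a dict with "mtx" (3x3 intrinsics, pixels), "k1" (the pictures are not rectified: a ray, as slopes to the right and down, at radius r is drawn at 1 + k1 r^2 times it, then the intrinsics apply), "world_from_camera" (4x4, takes a point from camera to world coordinates). Camera axes: x right, y down, z forward; pixel columns grow to the right and rows downward; lengths in mm; the calibration is good to about 2 mm. A picture is of the moment at which its call begins: read the wrist's pose just before it. camera_info takes no time and is no camera call; for the wrist camera it gives the pose at the moment of the call.
- bot.sign_off(): hands the job in, once; it reports no verdict.
Trained networks look in the newest picture that a camera, given by its name, has taken for a name from the list of things; names that differ only in an ending like _2 or _b are one class to them, and where a whole thing is asked for, a point or a joint stands for the part that bears it (a point fixed in the world has none). Each returns a list of dicts, best first, with "p" (0 to 1); they miss things now and then, are a little off and sometimes report something else, mostly with a low value. They report only what shows in the picture. A call takes as long as a camera call. They do not tell look-alikes from the thing itself.
- spotter.silhouettes(camera, target): "region" (420x560 bool, what is visible of it).
- spotter.place_of(camera, target): "point" ([x, y, z] in mm, in the coordinates of the camera as it stood for that picture, good to about 4 mm: a listed point, or the origin of a listed thing).
The state is a dict: "t": time; "joint_positions": joint angles; "joint_velocities": joint speeds; "tau": joint torques, N m; "tool_pos": TCP position; "eef_rot": TCP orientation; "ft_force": force on the tool from outside, world axes, zero at the start; "torque": the same for the moment, N m; "grip_width": finger opening in mm.
Only numpy, scipy, OpenCV 4.12 (cv2) and the standard library are available. Lean on these libraries where they do the work, as an engineer would, in place of code of your own. Each camera call takes 0.05 s, during which the arm holds its last target.

## Working session

There is one attempt and no reset: what is moved stays moved. The work goes in short steps, Python scripts to look and compute and a shell command to move; the robot and the scene stay as the last step left them, time stands still between calls to the robot, and variables do not carry over. Pictures are saved under pics/ and viewed, and the job is handed in when it is done.

```bash
ls; mkdir -p pics; python3 - <<'E'
from bench import bot,cams,spotter
import cv2,numpy as np
s=bot.sense();print(s)
for c in ["scene","side","wrist"]:
    im=cams.read_camera(c);cv2.imwrite(f"pics/a_{c}.png",im[:,:,::-1])
    i=cams.camera_info(c);print(c,np.round(i["mtx"],1).tolist(),i["k1"],np.round(i["world_from_camera"],3).tolist())
    for n in ["nest","rack","handle_hinge","clamp_cap","stop_face","clamp_arm","rack_front"]:
        for d in spotter.place_of(c,n):
            W=np.array(i["world_from_camera"]);print(n,round(d["p"],2),np.round(W[:3,:3]@d["point"]+W[:3,3],1))
E
```

```text
pics
{'t': 0.0, 'joint_positions': array([-8.45949892e-02,  3.51247747e-01,  1.65244934e+00, -1.25432964e-05,
        1.13911724e+00, -8.46096668e-02]), 'joint_velocities': array([-0.00044849,  0.00010923,  0.00058238,  0.00032295, -0.00022212,
        0.00102658]), 'tau': array([ 1.41757551e-03, -4.97321892e+01, -2.85254824e+01,  6.99741254e-02,
        2.57699919e-02, -1.73020858e-04]), 'tool_pos': array([5.49636534e+02, 5.59788039e-02, 2.18085536e+02]), 'eef_rot': array([-4.63210354e-04,  7.07099602e-01,  7.07113696e-01, -3.98237892e-04]), 'ft_force': array([ 0.02146501, -0.32899384,  0.6439017 ]), 'torque': array([ 0.01569847, -0.00172797, -0.02733605]), 'grip_width': 92.91631004839513}
scene [[531.7, 0.0, 277.4], [0.0, 531.7, 215.0], [0.0, 0.0, 1.0]] -0.05726940725920942 [[-0.309, 0.597, -0.741, 1439.383], [0.951, 0.189, -0.245, 217.004], [-0.006, -0.78, -0.626, 857.572], [0.0, 0.0, 0.0, 1.0]]
nest 0.82 [543.1 -88.1  -1.5]
rack 0.94 [ 695.3 -347.4   -1.4]
rack 0.91 [ 553.2 -339.4   -3.1]
rack 0.71 [ 302.2 -240.1    1. ]
rack 0.64 [ 556.1 -136.6    7. ]
handle_hinge 0.97 [500.7  
[... 767 characters left out ...]
lamp_arm 0.63 [523.9 -26.8  41.3]
clamp_arm 0.46 [625.1  13.9   1.1]
rack_front 0.95 [546.3 -86.8  23.5]
rack_front 0.93 [ 554.5 -372.8   10.3]
rack_front 0.74 [ 726.5 -368.     4.8]
rack_front 0.72 [ 313.6 -284.5   10.4]
wrist [[292.2, 0.0, 281.1], [0.0, 292.2, 214.9], [0.0, 0.0, 1.0]] -0.0026917777335941384 [[1.0, 0.001, -0.001, 549.747], [0.0, -0.969, -0.246, 68.116], [-0.001, 0.246, -0.969, 384.987], [0.0, 0.0, 0.0, 1.0]]
nest 0.9 [540.6 -90.    3.6]
nest 0.74 [509.   31.9  67.6]
rack 0.57 [ 557.9 -140.4    9.2]
handle_hinge 0.72 [508.4  32.   66.2]
clamp_cap 0.72 [513.4  -0.8  73.6]
stop_face 0.67 [532.8 -57.7  23.4]
clamp_arm 0.78 [525.8 -31.9  40.6]
rack_front 0.89 [543.  -87.9  21. ]
```

View pics/a_scene.png

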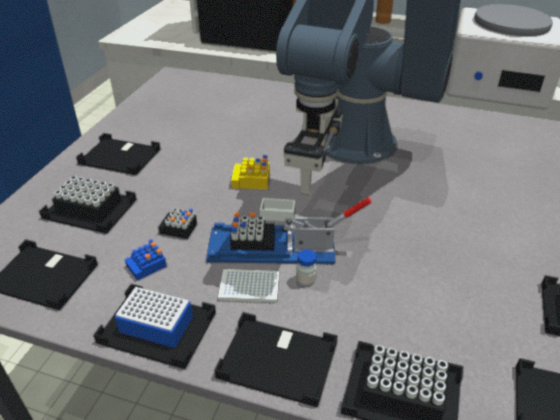

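View pics/a_side.png

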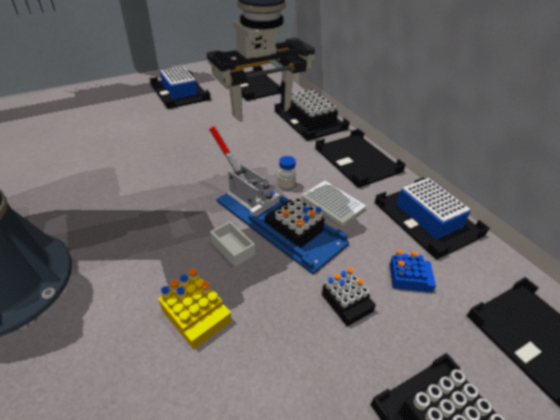

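View pics/a_wrist.png

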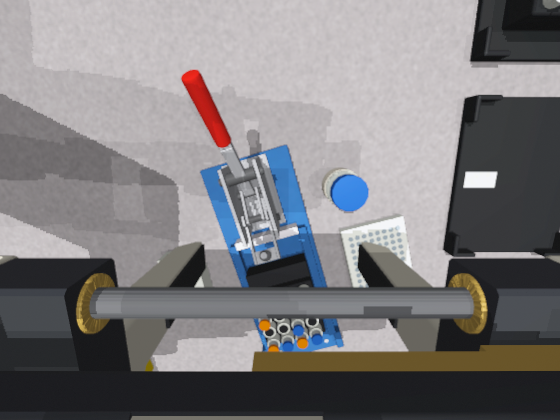

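The black rack sits in the nest (scene ~(252,232), side ~(298,218)). The smaller black one is at scene (178,222), the blue at (147,257) and the yellow at (250,173). The nested rack is the larger black one, so that is the one I'll push. Next I'll confirm it with a crop, fit the nest pose and measure the handle.

```bash
cat > h.py <<'E'
import numpy as np,cv2
from bench import cams
def ray(c,uv,i=None):
    i=i or cams.camera_info(c);K=np.array(i["mtx"]);W=np.array(i["world_from_camera"])
    d=np.array([i["k1"],0,0,0,0.]) 
    p=cv2.undistortPoints(np.array([[uv]],float),K,d)[0,0]
    v=W[:3,:3]@[p[0],p[1],1];return W[:3,3],v/np.linalg.norm(v)
def tri(rs):
    A=0;b=0
    for o,v in rs:
        P=np.eye(3)-np.outer(v,v);A=A+P;b=b+P@o
    x=np.linalg.solve(A,b);return x,[np.linalg.norm((np.eye(3)-np.outer(v,v))@(x-o)) for o,v in rs]
def proj(c,X,i=None):
    i=i or cams.camera_info(c);W=np.linalg.inv(np.array(i["world_from_camera"]))
    r=cv2.Rodrigues(W[:3,:3])[0];return cv2.projectPoints(np.array(X,float).reshape(-1,1,3),r,W[:3,3],np.array(i["mtx"]),np.array([i["k1"],0,0,0,0.]))[0][:,0]
E
python3 - <<'E'
from h import *
from scipy.optimize import least_squares
N=dict(nest=(0,0),stop=(30,0),hinge=(122,0),cap=(91,0),arm=(60,0))
ob=[("nest",543.1,-88.1),("nest",543.4,-87.6),("nest",540.6,-90),("hinge",500.7,29.4),("hinge",505.5,30.2),("hinge",508.4,32),("cap",516.7,6),("cap",514.6,1.9),("cap",513.4,-.8),("stop",535.2,-54.2),("stop",532.8,-57.7),("arm",523.4,-25.4),("arm",523.9,-26.8),("arm",525.8,-31.9)]
f=lambda p:np.concatenate([[p[0]+N[n][0]*np.cos(p[2])-x,p[1]+N[n][0]*np.sin(p[2])-y] for n,x,y in ob])
r=least_squares(f,[543,-88,1.88],loss="soft_l1");p=r.x;print(p,np.degrees(p[2]),np.round(r.fun,1))
ends={}
for c in ["scene","side","wrist"]:
    im=cv2.imread(f"pics/a_{c}.png").astype(int);m=((im[:,:,2]>120)&(im[:,:,1]<60)&(im[:,:,0]<70)).astype(np.uint8)
    n,l,s,_=cv2.connectedComponentsWithStats(m);k=1+s[1:,4].argmax()
    box=cv2.minAreaRect(np.argwhere(l==k)[:,::-1].astype(np.float32));b=cv2.boxPoints(box)
    e=sorted([(b[i]+b[(i+1)%4])/2 for i in range(4)],key=lambda q:-np.hypot(*(q-box[0])))[:2];e.sort(key=lambda q:q[1]);ends[c]=e;print(c,np.round(e,1).tolist(),s[k,4])
R=np.array([[np.cos(p[2]),np.sin(p[2])],[-np.sin(p[2]),np.cos(p[2])]])
for j in (0,1):
    for cs in (["scene","side"],["scene","side","wrist"]):
        x,er=tri([ray(c,ends[c][j]) for c in cs]);print("end",j,x.round(1),np.round(er,1),"nest",(R@(x[:2]-p[:2])).round(1))
# overlay nest model
T=lambda X:np.c_[np.array(X)[:,:2]@R+p[:2],np.array(X)[:,2]]
for c in ["scene","side","wrist"]:
    im=cv2.imread(f"pics/a_{c}.png")
    im=cv2.resize(im,None,fx=3,fy=3,interpolation=cv2.INTER_CUBIC)
    for pts in ([(-160,-58,12),(140,-58,12),(140,58,12),(-160,58,12)],):
        q=(proj(c,T(pts))*3+1).astype(int);cv2.polylines(im,[q],True,(0,255,255),1)
    q=proj(c,T([(0,0,30)]))[0]*3;x0,y0=int(q[0]-350),int(q[1]-300);x0=max(0,x0);y0=max(0,y0)
    cv2.imwrite(f"pics/b_{c}.png",im[y0:y0+600,x0:x0+700])
E
```

```text
[542.41632233 -86.06468327   1.87699964] 107.54415725523118 [-0.7  2.  -1.   1.5  1.8  3.9  4.9  0.9  0.1  0.1 -2.8 -1.7 -1.7 -5.3
  0.4 -1.2  1.6  1.5 -1.8 -3.3  0.6  0.2  0.9 -3.5  0.4 -2.1 -1.5  3. ]
scene [[368.8999938964844, 199.1999969482422], [344.0, 213.89999389648438]] 150
side [[211.39999389648438, 127.4000015258789], [226.60000610351562, 152.1999969482422]] 157
wrist [[188.1999969482422, 71.4000015258789], [225.39999389648438, 145.8000030517578]] 1390
end 0 [481.5 115.3 145.4] [0.1 0.1] nest [210.4  -2.7]
end 0 [481.  116.7 145.4] [1.5 1.  2.4] nest [211.8  -2.5]
end 1 [495.8  65.6 103. ] [1. 1.] nest [158.7  -1.2]
end 1 [496.3  64.8 103.3] [0.7 1.8 1.5] nest [157.8  -1.5]
```

View pics/b_scene.png

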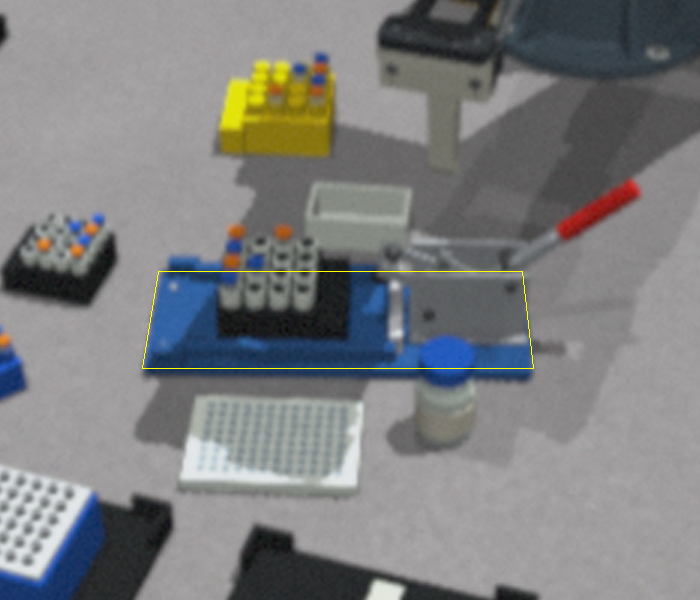

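View pics/b_side.png

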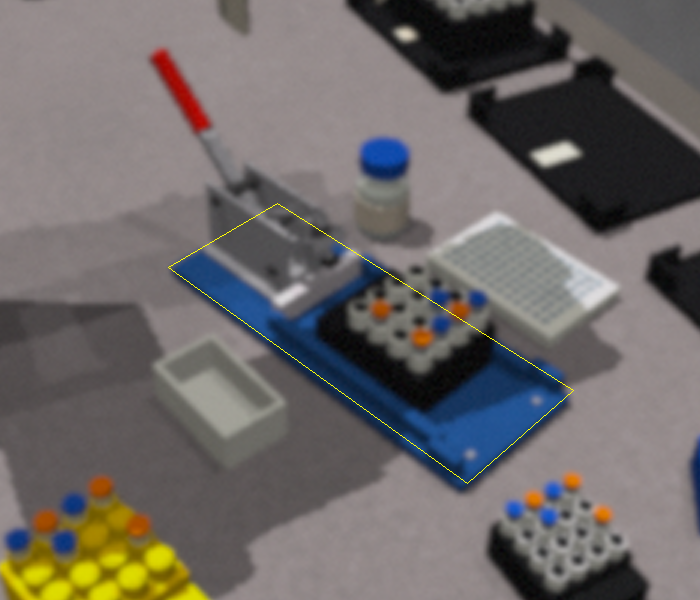

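View pics/b_wrist.png

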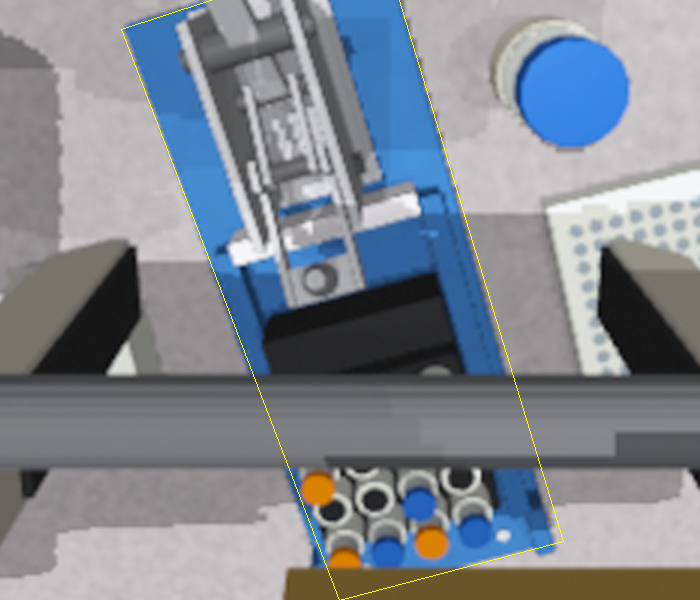

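The overlay matches the plate top in both cropped views, and it confirms the large black rack in the nest as the target. Next: shut the fingers, turn to the nest axis and move behind the rack.

```bash
python3 -m creep '[-40,6,0,-5,1, -90,14,0,-10,1, -140,22,0,-15,1, -190,29,0,-17.5,1, -210,32,0,-17.5,1, -210,32,0,-17.5,1,-210,32,0,-17.5,1]' 20
python3 - <<'E'
from h import *
from bench import bot
for c in ["side","scene"]:
    cv2.imwrite(f"pics/c_{c}.png",cams.read_camera(c)[:,:,::-1])
s=bot.sense();print(s["t"],s["tool_pos"],s["eef_rot"],s["ft_force"],s["grip_width"])
E
```

```text
t: 2.08
tool_pos: [581.9, -208.5, 218.6]
eef_rot: [-0.0, 0.591, 0.807, 0.0]
ft_force: [0.1, 0.5, 0.6]
grip_width: 27.7
2.175 [ 582.05675463 -208.55073622  218.81337513] [-1.73154405e-05  5.90824269e-01  8.06800271e-01  7.30527340e-05] [-1.09538063 -0.53550505  0.87643608] 19.511474772643187
```

View pics/c_side.png

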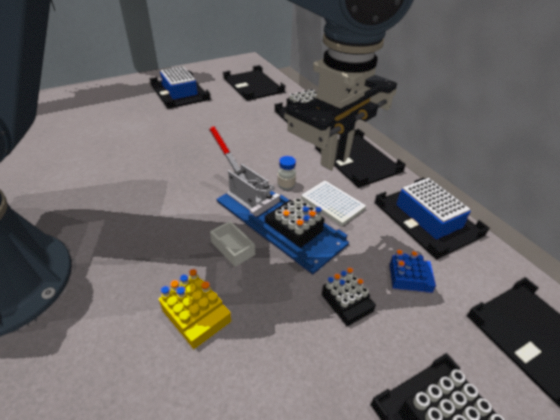

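The gripper stands behind the rack above the nest's open end (side, fingers at ~(330,160)) and everything else is undisturbed. Next: descend.

```bash
python3 -m creep '[0,0,35,0,1, 0,0,75,0,1, 0,0,115,0,1, 0,0,150,0,1, 0,0,172,0,1, 0,0,185,0,1, 0,0,186,0,1, 0,0,186,0,1]' 20
python3 - <<'E'
from h import *
from bench import bot
for c in ["side","scene"]:
    im=cams.read_camera(c)[:,:,::-1]; x,y=(200,100) if c=="side" else (170,130)
    cv2.imwrite(f"pics/d_{c}.png",cv2.resize(im[y:y+190,x:x+240],None,fx=3,fy=3))
s=bot.sense();print(s["t"],s["tool_pos"],s["eef_rot"],s["ft_force"],s["grip_width"])
E
```

```text
t: 3.18
tool_pos: [582.6, -208.5, 33.7]
eef_rot: [0.001, 0.591, 0.807, 0.0]
ft_force: [-0.1, 0.5, -0.2]
grip_width: 0.4
3.275 [ 582.55664806 -208.63201328   33.7873567 ] [6.87494290e-04 5.90766885e-01 8.06841968e-01 2.30620284e-04] [ 0.778161   -0.30219622 -0.03404094] 0.299259589143196
```

View pics/d_side.png

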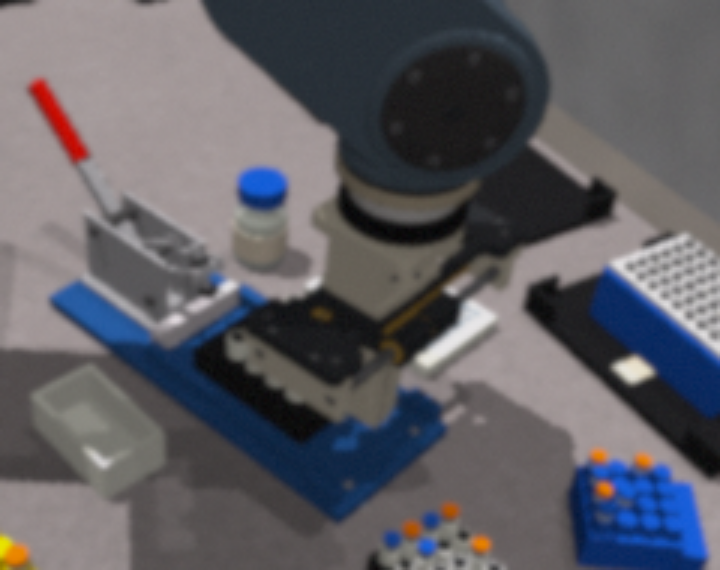

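View pics/d_scene.png

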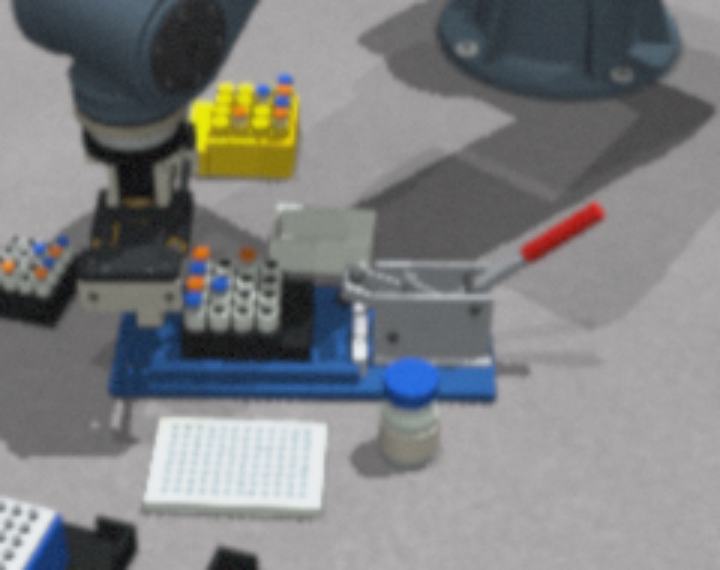

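The fingers are between the guides behind the rack's rear wall, with a visible gap. Next: approach gently and watch the force.

```bash
python3 -m creep '[3,0,0,0,1, 6,0,0,0,1, 9,0,0,0,1, 12,0,0,0,1, 15,0,0,0,1, 17,0,0,0,1]'; python3 -m creep '[2,0,0,0,1, 4,0,0,0,1, 6,0,0,0,1,8,0,0,0,1]';python3 -m creep '[2,0,0,0,1, 4,0,0,0,1, 6,0,0,0,1,8,0,0,0,1]'
```

```text
t: 4.03
tool_pos: [577.6, -192.5, 33.8]
eef_rot: [0.001, 0.591, 0.807, 0.0]
ft_force: [1.6, -2.7, -1.9]
grip_width: 0.6
t: 4.53
tool_pos: [575.4, -185.0, 33.9]
eef_rot: [0.001, 0.591, 0.807, 0.0]
ft_force: [3.6, -3.6, -2.1]
grip_width: 0.4
t: 5.03
tool_pos: [573.0, -177.2, 33.9]
eef_rot: [0.001, 0.591, 0.807, 0.0]
ft_force: [2.5, -3.9, -2.2]
grip_width: 0.7
```

```bash
python3 -m creep '[2,0,0,0,1, 4,0,0,0,1, 6,0,0,0,1,8,0,0,0,1]'; python3 -m creep '[1,0,0,0,1, 2,0,0,0,1,3,0,0,0,1]'; python3 -m creep '[1,0,0,0,1, 2,0,0,0,1]'
```

```text
t: 5.52
tool_pos: [570.5, -169.5, 33.9]
eef_rot: [0.002, 0.591, 0.807, 0.0]
ft_force: [2.2, -3.7, -1.4]
grip_width: 0.4
t: 5.9
tool_pos: [569.6, -166.6, 33.9]
eef_rot: [0.002, 0.591, 0.807, 0.0]
ft_force: [2.5, -4.0, -2.0]
grip_width: 0.2
t: 6.15
tool_pos: [569.0, -164.6, 33.9]
eef_rot: [0.002, 0.591, 0.807, 0.0]
ft_force: [2.1, -3.5, -2.9]
grip_width: 0.5
```

```bash
python3 -m creep '[1,0,0,0,1, 2,0,0,0,1]'|grep -E 'pos|ft';python3 -m creep '[0.7,0,0,0,1, 1.4,0,0,0,1]'|grep -E 'pos|ft';python3 -m creep '[0.7,0,0,0,1]'|grep -E 'pos|ft'
```

```text
tool_pos: [568.4, -162.7, 33.9]
ft_force: [2.8, -3.2, -2.1]
tool_pos: [567.9, -161.3, 33.9]
ft_force: [1.7, -3.9, -1.2]
tool_pos: [567.9, -161.1, 34.1]
ft_force: [2.4, -8.9, -0.8]
```

```bash
python3 -m creep '[0.4,0,0,0,1,0.4,0,0,0,1]'|grep -E 'pos|ft';
python3 - <<'E'
from h import *
from bench import spotter
for c in ["side","scene"]:
    im=cams.read_camera(c)[:,:,::-1]; x,y=(200,100) if c=="side" else (170,130)
    cv2.imwrite(f"pics/e_{c}.png",cv2.resize(im[y:y+190,x:x+240],None,fx=3,fy=3))
    W=np.array(cams.camera_info(c)["world_from_camera"])
    for n in ["rack_front","rack"]:
        for d in spotter.place_of(c,n):
            w=W[:3,:3]@d["point"]+W[:3,3];a=1.877;q=w[:2]-[542.4,-86.1]
            if abs(w[0]-550)<40 and w[1]>-200:print(c,n,round(d["p"],2),w.round(1),"nestx",q@[np.cos(a),np.sin(a)])
E
```

```text
tool_pos: [567.9, -161.1, 34.2]
ft_force: [2.7, -6.4, -2.0]
side rack_front 0.7 [536.3 -55.3  20. ] nestx 31.217061856598708
side rack 0.8 [ 549.5 -103.9   12.7] nestx -19.07850226770249
scene rack_front 0.84 [531.5 -60.   23.7] nestx 28.156393051129605
scene rack 0.88 [ 545.5 -106.9    9.6] nestx -20.73694213255683
```

View pics/e_side.png

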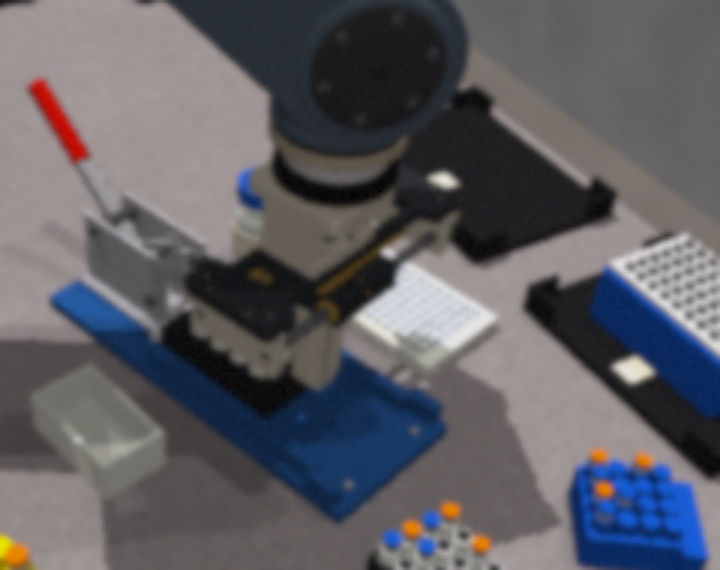

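View pics/e_scene.png

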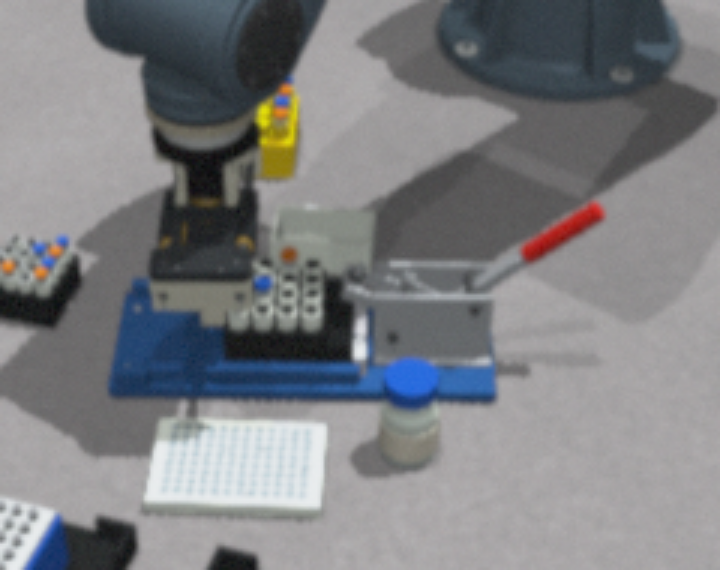

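The rack is home: pushing further raised the force to ~9 N without moving it, and both views show its front on the metal stop (scene crop ~(355,335)) with the clamp still open. Next: back off, lift and cross to the handle.

```bash
python3 -m creep '[-3,0,0,0,1,-14,0,0,0,1,-28,0,0,0,1,-30,0,-40,0,1,-30,0,-90,0,1,-30,0,-140,0,1,-30,0,-185,0,1,-30,0,-200,0,1,-30,0,-200,0,1]'; python3 -m creep '[25,0,0,0,1,70,0,0,0,1,120,0,0,0,1,170,0,0,0,1,220,0,0,0,1,265,0,0,0,1,288,0,0,0,1,292,0,0,0,1,292,0,0,0,1,292,0,0,0,1]'
python3 - <<'E'
from h import *
from bench import bot
for c in ["side","scene","wrist"]:
    im=cams.read_camera(c)[:,:,::-1]; x,y=(150,50) if c=="side" else (200,130)
    if c=="wrist": x=0;y=0; im=im; cv2.imwrite(f"pics/f_{c}.png",im)
    else: cv2.imwrite(f"pics/f_{c}.png",cv2.resize(im[y:y+190,x:x+240],None,fx=3,fy=3))
    m=((im[:,:,2].astype(int)>120)&(im[:,:,1]<60)&(im[:,:,0]<70));v=np.argwhere(m);print(c,len(v),v.min(0),v.max(0))
s=bot.sense();q=s["tool_pos"][:2]-[542.4,-86.1];a=1.877
print(s["t"],s["tool_pos"],q@[np.cos(a),np.sin(a)],q@[-np.sin(a),np.cos(a)],s["ft_force"])
E
```

```text
t: 8.45
tool_pos: [576.3, -189.6, 234.2]
eef_rot: [0.003, 0.591, 0.807, -0.0]
ft_force: [1.0, -0.1, 0.3]
grip_width: 0.4
t: 9.7
tool_pos: [488.3, 87.9, 232.6]
eef_rot: [0.002, 0.591, 0.806, -0.0]
ft_force: [0.2, -1.1, -0.3]
grip_width: 0.6
side 157 [127 210] [153 228]
scene 102 [199 344] [215 370]
wrist 755 [181 274] [232 290]
9.85 [488.30844254  88.19594347 232.86510088] 182.49395135373715 -0.9644787715968233 [-0.54738461  0.57380181 -0.3945827 ]
```

View pics/f_side.png

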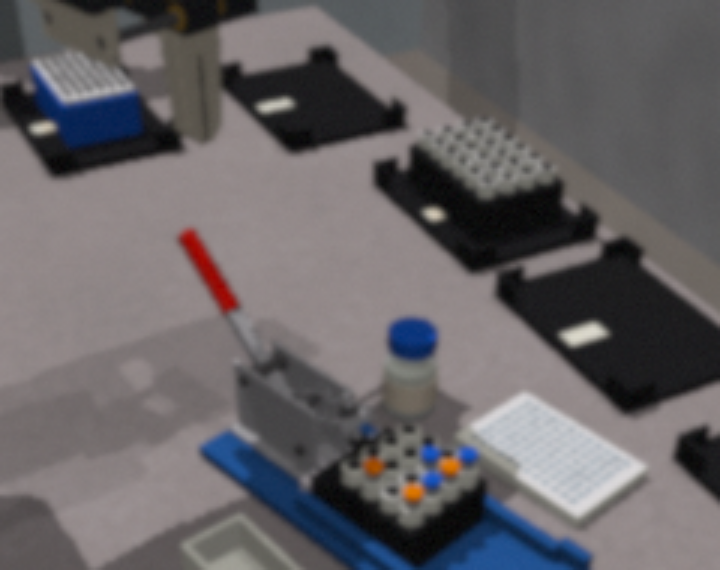

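View pics/f_scene.png

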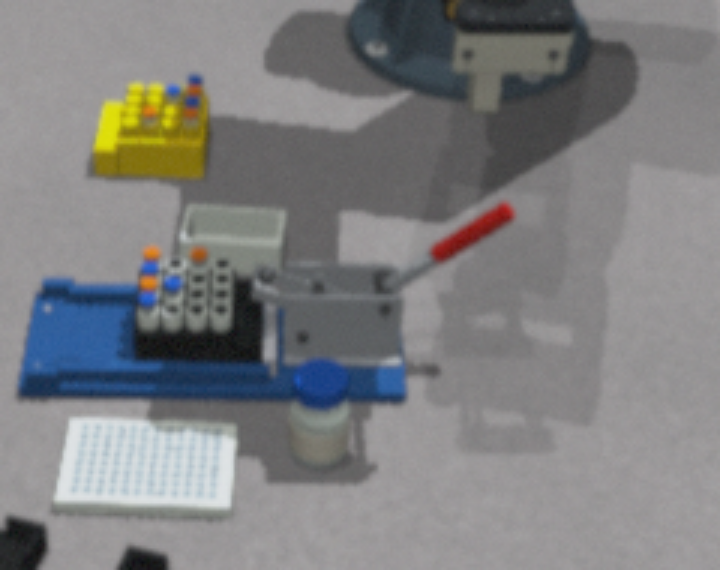

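View pics/f_wrist.png

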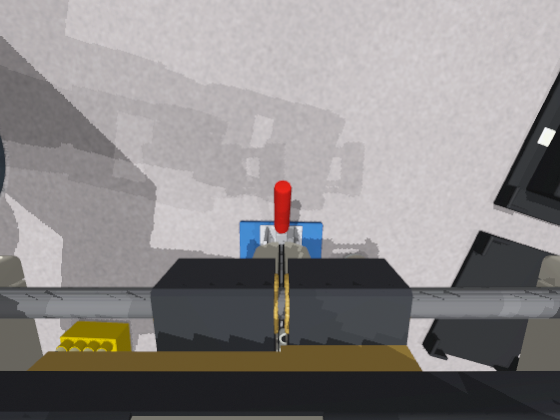

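The rack is still home and the handle is unmoved. The red grip lies on the jaw mid-plane in the wrist view (column 282, rows 181–232). Next: descend to feel for it.

```bash
python3 -m creep '[0,0,25,0,1,0,0,50,0,1,0,0,68,0,1,0,0,78,0,1,0,0,79,0,1]'|grep -E 't:|pos|ft'; for i in 1 2 3; do :; done; python3 -m creep '[0,0,2,0,1,0,0,4,0,1]'|grep -E 'pos|ft'; python3 -m creep '[0,0,2,0,1,0,0,4,0,1]'|grep -E 'pos|ft'; python3 -m creep '[0,0,2,0,1,0,0,4,0,1]'|grep -E 'pos|ft'
```

```text
t: 10.48
tool_pos: [488.6, 87.8, 153.6]
eef_rot: [0.002, 0.591, 0.806, -0.0]
ft_force: [0.2, -0.6, 0.8]
tool_pos: [488.9, 87.7, 150.0]
ft_force: [-0.7, 0.1, 0.3]
tool_pos: [489.0, 87.8, 146.1]
ft_force: [0.4, 0.1, -0.0]
tool_pos: [489.0, 87.7, 141.9]
ft_force: [0.2, -0.2, 0.2]
```

```bash
python3 -m creep '[0,0,2.5,0,1,1,0,5,0,1,2,0,7.5,0,1,3,0,10,0,1]'|grep -E 't:|pos|ft'; python3 -m creep '[1.2,0,2.5,0,1,2.5,0,5,0,1,3.7,0,7.5,0,1,5,0,10,0,1]'|grep -E 't:|pos|ft'
python3 - <<'E'
from h import *
for c in ["side","scene"]:
    im=cams.read_camera(c)[:,:,::-1]; x,y=(150,50) if c=="side" else (200,130)
    cv2.imwrite(f"pics/g_{c}.png",cv2.resize(im[y:y+190,x:x+240],None,fx=3,fy=3))
E
```

```text
t: 11.72
tool_pos: [488.2, 90.7, 131.8]
eef_rot: [0.003, 0.591, 0.806, 0.0]
ft_force: [-0.4, -0.0, 1.2]
t: 12.22
tool_pos: [486.7, 95.5, 121.6]
eef_rot: [0.003, 0.591, 0.806, 0.0]
ft_force: [0.4, 1.2, 1.5]
```

View pics/g_side.png

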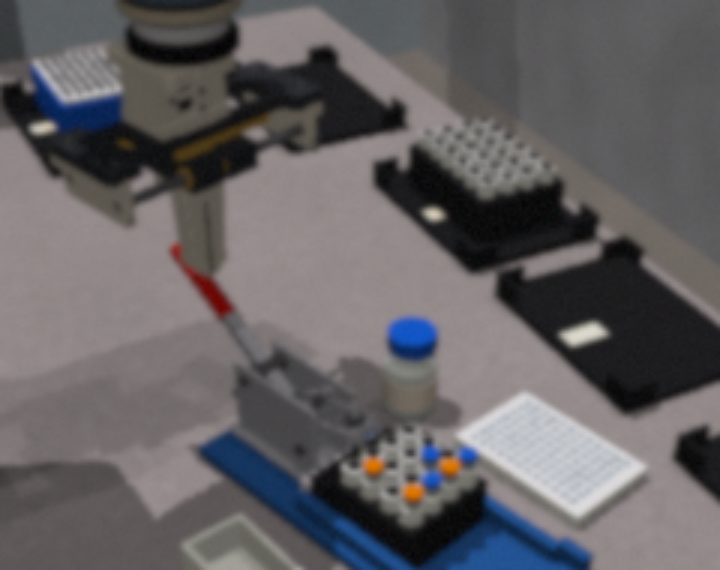

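View pics/g_scene.png

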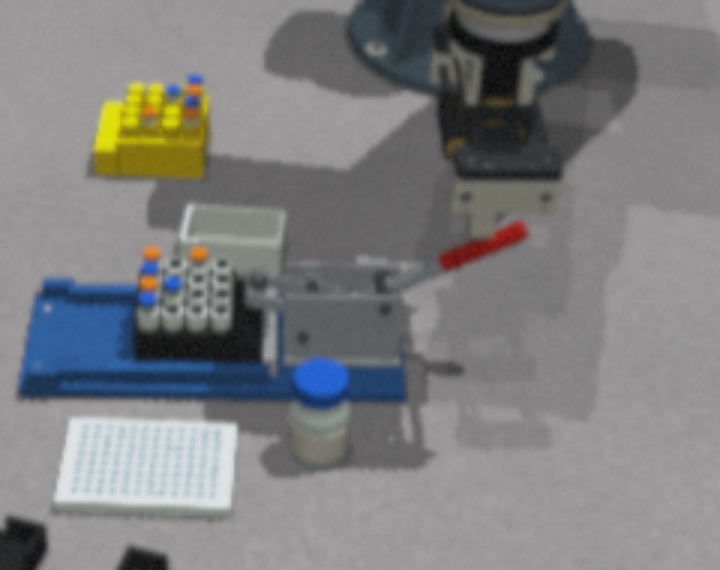

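The finger tips rest on the middle of the red grip and the lever is following down freely at ~1.5 N. Next: continue along the arc.

```bash
python3 -m creep '[1.3,0,2,0,1,2.6,0,4,0,1,3.9,0,6,0,1,5,0,8,0,1]'|grep -E 't:|pos|ft'; python3 -m creep '[1,0,2,0,1,2,0,4,0,1,3,0,6,0,1]'|grep -E 't:|pos|ft'; python3 -m creep '[0.8,0,2,0,1,1.6,0,4,0,1]'|grep -E 't:|pos|ft'; python3 -m creep '[0.7,0,2,0,1,1.4,0,4,0,1]'|grep -E 't:|pos|ft'
```

```text
t: 12.82
tool_pos: [485.1, 100.3, 113.3]
eef_rot: [0.003, 0.591, 0.807, 0.0]
ft_force: [0.8, -0.4, 1.2]
t: 13.2
tool_pos: [484.3, 103.3, 107.4]
eef_rot: [0.003, 0.591, 0.807, 0.0]
ft_force: [0.3, -0.4, 4.7]
t: 13.45
tool_pos: [484.0, 104.9, 103.5]
eef_rot: [0.003, 0.591, 0.807, 0.0]
ft_force: [-0.5, -0.3, 7.3]
t: 13.7
tool_pos: [483.6, 106.4, 99.7]
eef_rot: [0.003, 0.591, 0.806, 0.001]
ft_force: [-2.1, 1.3, 7.8]
```

```bash
python3 -m creep '[0.8,0,2,0,1,1.6,0,4,0,1]'|grep -E 't:|pos|ft'; python3 -m creep '[0.7,0,2,0,1,1.4,0,4,0,1]'|grep -E 't:|pos|ft';python3 -m creep '[0.7,0,2,0,1,1.4,0,4,0,1]'|grep -E 't:|pos|ft'; python3 -m creep '[0.6,0,1.5,0,1,1.2,0,3,0,1]'|grep -E 't:|pos|ft'
```

```text
t: 13.95
tool_pos: [483.2, 107.9, 95.9]
eef_rot: [0.003, 0.591, 0.807, 0.0]
ft_force: [-1.1, -1.0, 6.0]
t: 14.2
tool_pos: [482.8, 109.1, 92.0]
eef_rot: [0.003, 0.591, 0.807, 0.0]
ft_force: [-0.8, -2.3, 7.0]
t: 14.45
tool_pos: [482.5, 110.2, 88.0]
eef_rot: [0.003, 0.591, 0.807, 0.0]
ft_force: [0.5, -3.6, 5.3]
t: 14.7
tool_pos: [482.2, 111.1, 85.0]
eef_rot: [0.004, 0.591, 0.807, 0.0]
ft_force: [-0.2, -4.0, 4.4]
```

```bash
python3 -m creep '[0.5,0,1.5,0,1,0.8,0,3,0,1]'|grep -E 't:|pos|ft'; python3 -m creep '[0.3,0,1.5,0,1,0.6,0,3,0,1]'|grep -E 't:|pos|ft';python3 -m creep '[0.3,0,1.5,0,1]'|grep -E 't:|pos|ft'; python3 -m creep '[0.2,0,1.2,0,1]'|grep -E 't:|pos|ft'
```

```text
t: 14.95
tool_pos: [482.0, 111.8, 81.8]
eef_rot: [0.004, 0.591, 0.807, 0.0]
ft_force: [0.0, -1.5, 2.8]
t: 15.2
tool_pos: [481.7, 112.5, 78.6]
eef_rot: [0.004, 0.591, 0.807, 0.0]
ft_force: [0.3, -2.0, 0.9]
t: 15.32
tool_pos: [481.6, 112.9, 76.9]
eef_rot: [0.003, 0.591, 0.807, 0.0]
ft_force: [-0.7, -0.8, -0.2]
t: 15.45
tool_pos: [481.3, 113.2, 75.4]
eef_rot: [0.003, 0.591, 0.807, 0.0]
ft_force: [-0.0, 0.2, 1.4]
```

```bash
python3 -m creep '[0,0,1,0,1]'|grep -E 't:|pos|ft'; python3 -m creep '[0,0,1,0,1]'|grep -E 't:|pos|ft';python3 -m creep '[0,0,1,0,1]'|grep -E 't:|pos|ft'
python3 - <<'E'
from h import *
for c in ["side","scene"]:
    im=cams.read_camera(c)[:,:,::-1]; x,y=(150,50) if c=="side" else (200,130)
    cv2.imwrite(f"pics/i_{c}.png",cv2.resize(im[y:y+190,x:x+240],None,fx=3,fy=3))
E
```

```text
t: 15.58
tool_pos: [481.0, 113.4, 74.2]
eef_rot: [0.003, 0.591, 0.807, -0.0]
ft_force: [0.1, -0.4, -0.1]
t: 15.7
tool_pos: [480.9, 113.4, 73.0]
eef_rot: [0.003, 0.591, 0.807, -0.0]
ft_force: [0.4, -0.6, 0.1]
t: 15.82
tool_pos: [481.2, 113.5, 72.4]
eef_rot: [0.003, 0.591, 0.807, 0.0]
ft_force: [-2.8, -0.4, 15.1]
```

View pics/i_scene.png

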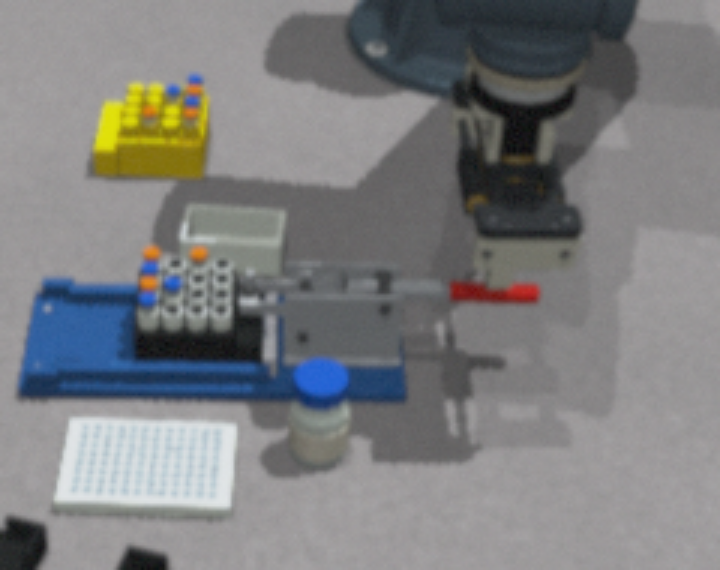

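View pics/i_side.png

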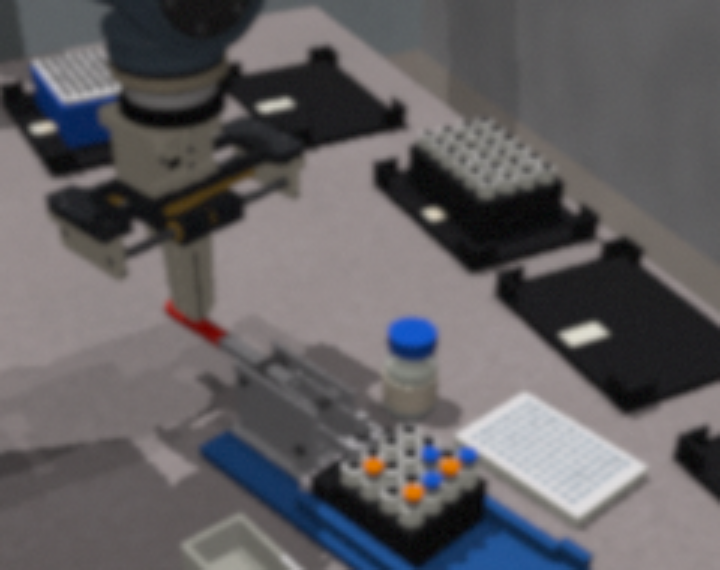

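The handle is level and on its stop: ~0 N through the over-center zone, then a hard 15 N contact. Next: retreat straight up and check that it stays.

```bash
python3 -m creep '[0,0,-4,0,1,0,0,-20,0,1,0,0,-50,0,1,0,0,-90,0,1,0,0,-120,0,1,0,0,-130,0,1,0,0,-130,0,1,0,0,-130,0,1]'
python3 - <<'E'
from h import *
from bench import spotter
for c in ["side","scene"]:
    im=cams.read_camera(c)[:,:,::-1]; x,y=(150,50) if c=="side" else (200,130)
    cv2.imwrite(f"pics/j_{c}.png",cv2.resize(im[y:y+190,x:x+240],None,fx=3,fy=3))
    W=np.array(cams.camera_info(c)["world_from_camera"])
    for n in ["rack_front","rack"]:
        for d in spotter.place_of(c,n):
            w=W[:3,:3]@d["point"]+W[:3,3];a=1.877;q=w[:2]-[542.4,-86.1]
            if abs(w[0]-550)<40 and w[1]>-200:print(c,n,round(d["p"],2),w.round(1),"nestx",q@[np.cos(a),np.sin(a)])
E
```

```text
t: 16.92
tool_pos: [480.0, 113.8, 201.5]
eef_rot: [0.002, 0.591, 0.807, -0.001]
ft_force: [-0.2, 0.0, -0.1]
grip_width: 0.5
side rack_front 0.87 [536.1 -57.2  19.7] nestx 29.43946924448055
side rack 0.91 [ 547.7 -105.    10. ] nestx -19.65810880879246
side rack 0.17 [5.15e+02 3.00e-01 7.48e+01] nestx 90.62563815966041
scene rack_front 0.87 [534.  -57.2  23.4] nestx 30.080461002908027
scene rack 0.57 [ 544.8 -105.3   11.6] nestx -19.026497178966924
```

View pics/j_scene.png

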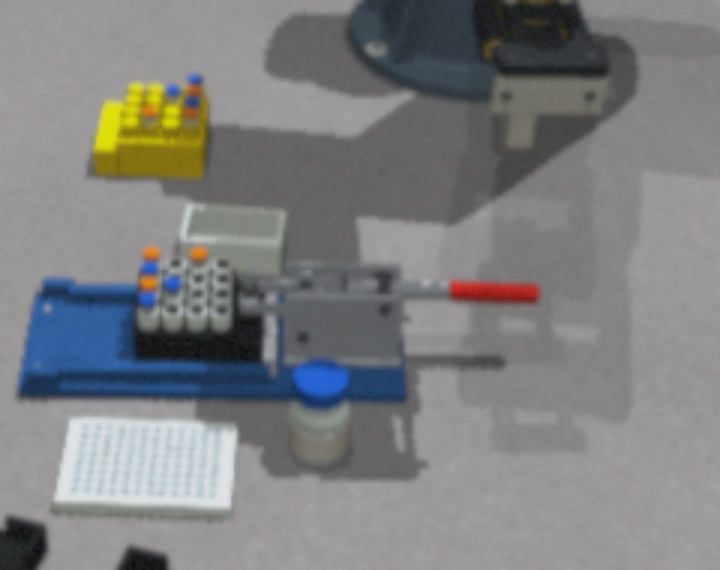

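View pics/j_side.png

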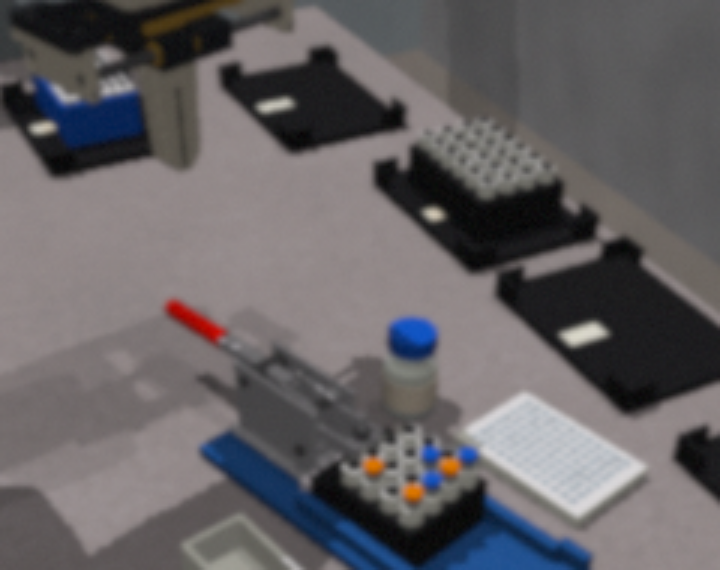

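With the robot clear, the red handle stays level (scene crop (495,292)), the rack is at the stop, and the plate, jar and reservoir look unmoved.

```bash
python3 -c "
from bench import bot
print(bot.sign_off())"
```

```text
the job is handed in; nothing more can be done
None
```

The rack is home against the end stop and the clamp is locked. The job was handed in at about 17 s of the 56 s allowed, and no verdict was reported.

- **Rack:** I pushed it along the nest with shut fingers at about 4–5 N. It stalled on the end stop at about 9 N, with the clamp still open.
- **Clamp:** I pushed the red handle down along its arc. The spring peaked at about 8 N, fell to about 0 past the over-center point, and the handle met its stop at 15 N. The forces read at the end of each move stayed under 25 N; I did not see the force between readings.
- **Last checks, robot clear:** The handle stayed level by itself. The rack's front measured 29.4 and 30.1 mm in the nest frame from the two cameras (home is 30, the limit is 28). The spotter is only good to about 4 mm, so the stall on the stop is the stronger evidence.
- **Not measured:** I could not measure the spindle's force on the rack. I infer it from the snap onto the stop and the handle staying down.
- **Other items:** The plate, jar and reservoir look unmoved in both views. No check failed.

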